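# Stack a clutch disc and separator plate on a splined hub

### The job

Build up the clutch pack on the splined hub: first the brown clutch disc, fully home on the flange with its yellow tab to the stand's yellow end, then the metal separator plate flat on top with its blue tab the opposite way, to the blue end. The splines stand at an unknown angle, so feel gently for where the teeth drop in, never pressing a plate on the hub with 40 N. Leave the bin, tin and spanner alone, and let go of both plates.

Things in the scene. Friction and masses are not known exactly. Their poses are not given: they have to be found in the camera images.
- stand: Grey hub stand bolted to the bench: base plate 100 (x) by 150 (y) by 18 high, origin at the centre of its underside, z up. Its +y end is painted yellow on top, its -y end blue. At its centre a column of radius 22 rises to a round flange of radius 26, its top 55 above the origin. The splined hub stands on the flange (see seat and nose).
- seat (a point): Point on the hub's axis at the flange's top, 55 above the bench; axes as the stand's. Hub above it: round core of radius 13 up to 30, tapering to radius 8 at 37; four straight splines 90 degrees apart, 11 wide, out to radius 20, with flat ends 26 above the flange. Held stiffly (over 4 N m to turn).
- nose (a point): Top of the hub's nose, 92 above the bench; axes as the stand's, NOT the hub's. The splines are turned about the vertical by an unreported angle, up to 30 degrees either way, from the stand's x and y. A plate slides on only when its yaw is the stand's yaw plus that angle, give or take 5 degrees (or plus 90, 180, 270: wrong tab direction). Tab then within 35 degrees of its painted end.
- disc: Brown clutch disc with steel teeth: ring 8 thick, outside radius 28, origin at the centre of its underside, z up. Bore radius 21.5; four teeth, at 45 degrees between its x and y axes, 8.8 wide, reach in to radius 14. Flat grip lands at +x and -x, 58 apart, 24 long. Yellow tab 14 wide along +y to 46 from the centre. Starts loose and level on a cork puck, radius 22, height 25. 0.08-0.16 kg.
- disc_tab (a point): Point on the disc's yellow tab, 40 from the disc's centre along its +y, mid-thickness.
- separator: Bare metal separator plate: ring 6 thick, outside radius 31, origin at the centre of its underside, z up. Bore and teeth as on the disc. Flat grip lands at +x and -x, 64 apart, 24 long. Blue tab 14 wide along -y to 46 from the centre. Starts loose and level on a cork puck, radius 22, height 25. 0.1-0.2 kg. Fully home its underside lies on the disc, 63 above the bench.
- separator_tab (a point): Point on the separator's blue tab, 40 from the plate's centre along its -y, mid-thickness.
- parts_bin: Yellow open parts bin with nuts and bolts, 110 by 130 by 55 high, loose; origin at the centre of its underside. Leave it alone.
- grease_tin: Green grease tin, radius 32, 70 high, loose; origin at the centre of its underside. Leave it alone.
- spanner: Steel spanner lying on the bench, about 180 long, loose. Leave it alone.
Not all that is in view belongs to the job. Of the things like the stand, leave any that is turquoise; of the rest the smaller one is meant.

How it is judged:
On the way, in this order (a step that is already met when the one before it is completed fails the run):
1. the clutch disc is fully home on the flange, yellow tab towards the yellow end (horizontal distance between disc and seat below 0.004 m and z of disc in the frame of stand between 0.053 and 0.0575 m and angle between disc's own z axis and vertical below 0.08 rad and y of disc_tab in the frame of stand above 0.027 m), for 0.2 s.
2. the separator plate is home on top of the disc, blue tab towards the blue end (all of step 1 and horizontal distance between separator and seat below 0.004 m and z of separator in the frame of stand between 0.061 and 0.0655 m and angle between separator's own z axis and vertical below 0.08 rad and y of separator_tab in the frame of stand below -0.027 m), for 0.2 s.
At the end, for the whole second after the job is handed in: Both plates released, at rest, level to 4.5 deg, within 4 mm of the hub axis: disc underside 55 mm (-2/+2.5) above the stand's underside, yellow tab within 45 deg of the yellow end; separator underside 63 mm (-2/+2.5), blue tab within 45 deg of the blue end (all of step 2 and linear speed of each of disc, separator below 0.02 m/s and angular speed of each of disc, separator below 0.3 rad/s); the robot touches nothing.
It fails at once if the clutch disc is pressed on the hub stand with 40 N or more (contact force between disc and stand above 40 N).
It fails at once if the separator plate is pressed on the hub stand with 40 N or more (contact force between separator and stand above 40 N).
It fails at once if the parts bin is moved more than 15 mm (distance of parts_bin from where it was at the start of the episode above 0.015 m).
It fails at once if the grease tin is moved more than 15 mm (distance of grease_tin from where it was at the start of the episode above 0.015 m).
It fails at once if the spanner is moved more than 15 mm (distance of spanner from where it was at the start of the episode above 0.015 m).
It also fails if it takes over 72 s, if anything falls off the work surface, if the arm or the gripper's body presses on something with over 40 N, if the wrist force passes 120 N, or if a joint passes its speed limit or range.

### The arm

A 6-joint arm with a two-finger parallel gripper is mounted at the origin on the work surface. World frame = base frame: x ahead of the robot, y to its left, z up, the work surface at z = 0. Lengths are in m, angles in rad, forces in N, time in s.
With the tool pointing down it reaches from about 0.35 to 0.775 m from the base axis. Payload 7.3 kg.
Tool frame: the origin (TCP) lies on the centre line of the jaws, within the pads' length; the fingertips stand 14 mm ahead of it and the grasp point (between the pads) lies 5 mm behind it (manip.tip_reach is the y of the fingertips in the tool frame, in m); y points along the fingers, x is the direction in which the jaws open and shut, and the axes are right-handed (so a half turn about y gives the same grasp; the last joint's range is limited). The gripper opens to 92 mm and grips with 3 to 60 N. Pads are 19 mm wide; open, the fingers measure 130 mm over their backs; the gripper's body (75 mm by 190 mm) begins 47 mm behind the grasp point.
Start: joints at [0.974, 0.342, 1.524, -0, 1.275, -0.146], TCP at [0.229, 0.473, 0.241] pointing down, gripper open.
Joint ranges: [-2.53, 2.53], [-0.77, 2.02], [0.04, 2.7], [-1, 4.14], [0.28, 2.66], [-3.11, 3.11]. Speed limits (rad/s): [2.57, 2.57, 3.14, 3.14, 3.14, 3.14].

### API

Orientations are given as a rotation vector (axis times angle).
In Python, from cell import manip, cams, ticket, spotter, monitor gives the robot as it stands. Calls block until the motion is done:
- manip.movep(position, orientation): joint-space move of the TCP to a pose.
- manip.move_l(position, frame=None, vel=0.15): straight line of the TCP; frame=None keeps the orientation; vel is the mean speed in m/s.
- manip.move_j(angles): joint-space move.
- manip.gripper_to(opening): finger opening in m; the grip force is fixed at half the most; returns when the fingers have stopped.
- manip.sleep(seconds).
- manip.ik(position, orientation): joint angles nearest the present ones, or None.
- cams.camera(name): name is "scene" or "top"; returns the picture (400x640x3 uint8, blue, green, red); there is no depth.
- cams.camera_info(name): a dict with "K" (3x3 intrinsics, pixels), "origin" and "attitude" of the camera in the world. Camera axes: x right, y up, looking along -z (the intrinsics and any distortion apply to the point x, -y, -z); pixel columns grow to the right and rows downward; lengths in m; the calibration is good to about 2 mm. A picture is of the moment at which its call begins. camera_info takes no time and is no camera call.
A pose or a line that the arm cannot do raises manip.Unreachable and nothing moves.
- ticket.hand_in(): hands the job in, once; it reports no verdict.
Trained networks look in the newest picture that a camera, given by its name, has taken for a name from the list of things; names that differ only in an ending like _2 or _b are one class to them, and where a whole thing is asked for, a point or a joint stands for the part that bears it (a point fixed in the world has none). Each returns a list of dicts, best first, with "score" (0 to 1); they miss things now and then, are a little off and sometimes report something else, mostly with a low value. They report only what shows in the picture. A call takes as long as a camera call. They do not tell look-alikes from the thing itself.
- spotter.recognise(camera, thing): "xy" ([column, row] in pixels, amid what is visible of it).
- spotter.cut_out(camera, thing): "region" (400x640 bool, what is visible of it) and "xy" ([column, row] in pixels, amid what is visible of it).
Readings, each from a call of its own:
- monitor.read_t(): time.
- monitor.read_qpos(): joint angles.
- monitor.read_qvel(): joint speeds.
- monitor.read_tau(): joint torques, N m.
- monitor.read_position(): TCP position.
- monitor.read_tool_rot(): TCP orientation.
- monitor.read_force(): force on the tool from outside, world axes, zero at the start.
- monitor.read_ft_torque(): the same for the moment, N m.
- monitor.read_grip_width(): finger opening in m.
Only numpy, scipy, OpenCV 4.12 (cv2) and the standard library are available. Lean on these libraries where they do the work, as an engineer would, in place of code of your own. Each camera call takes 0.05 s, during which the arm holds its last target.

## Working session

There is one attempt and no reset: what is moved stays moved. The work goes in short steps, each a Python script; the robot and the scene stay as the last script left them, time stands still between calls to the robot, and variables do not carry over. Pictures are saved under pics/ and viewed, and the job is handed in when it is done.

```bash
ls; mkdir -p pics
python3 - <<'E'
from cell import manip,cams,ticket,spotter,monitor
import cv2,numpy as np
for n in("scene","top"):
    im=cams.camera(n);cv2.imwrite(f"pics/{n}0.png",im)
    i=cams.camera_info(n);print(n,i)
    for t in("stand","disc","disc_tab","separator","separator_tab","parts_bin","grease_tin","spanner","nose","seat"):
        try:print(t,[(np.round(d["xy"],1).tolist(),round(d["score"],2)) for d in spotter.recognise(n,t)])
        except Exception as e:print(t,e)
print(monitor.read_t(),monitor.read_tool_rot(),manip.tip_reach,monitor.read_force())
E
```

```text
pics
scene {'K': array([[423.96408713,   0.        , 319.00979731],
       [  0.        , 423.96408713, 192.72934628],
       [  0.        ,   0.        ,   1.        ]]), 'origin': array([1.14649566, 0.38441251, 1.00014731]), 'attitude': array([0.37468006, 0.66431652, 2.03487655])}
stand [([462.0, 206.0], 0.96), ([359.1, 158.4], 0.88), ([320.9, 204.0], 0.79)]
disc [([256.0, 144.8], 0.76)]
disc_tab [([266.6, 141.4], 0.52)]
separator [([407.4, 216.2], 0.59)]
separator_tab [([400.8, 225.0], 0.66)]
parts_bin [([205.8, 199.1], 0.72)]
grease_tin [([363.2, 284.0], 0.68), ([408.0, 218.6], 0.21)]
spanner [([281.3, 259.2], 0.57)]
nose [([355.9, 157.3], 0.94), ([460.6, 208.8], 0.68), ([323.1, 207.0], 0.66)]
seat [([356.7, 157.9], 0.92), ([319.4, 206.6], 0.81), ([457.2, 208.0], 0.57)]
top {'K': array([[408.41938331,   0.        , 324.22350207],
       [  0.        , 408.41938331, 195.8245837 ],
       [  0.        ,   0.        ,   1.        ]]), 'origin': array([0.43692736, 0.02995459, 1.07443132]), 'attitude': array([ 0.09507189, -0.08547538, -1.58384954])}
stand [([322.9, 275.3], 0.76), ([194.0, 270.7], 0.76), ([324.2, 192.7], 0.56)]
disc [([426.9, 238.2], 0.61)]
disc_tab [([439.1, 234.4], 0.67), ([431.4, 131.4], 0.57)]
separator [([240.1, 224.1], 0.79)]
separator_tab [([239.0, 223.4], 0.84)]
parts_bin [([430.8, 132.0], 0.67), ([237.6, 215.9], 0.3)]
grease_tin [([243.5, 132.4], 0.78)]
spanner [([239.4, 132.1], 0.67), ([329.7, 130.3], 0.56)]
nose [([196.3, 274.3], 0.9), ([322.7, 276.4], 0.89), ([327.1, 191.1], 0.62)]
seat [([324.4, 193.4], 0.91), ([324.5, 275.6], 0.76), ([195.8, 270.7], 0.68)]
1.1 [-1.38933943 -0.8711416   0.87097532] 0.014 [-0.19732375 -0.25181043 -0.3272637 ]
```

View pics/scene0.png

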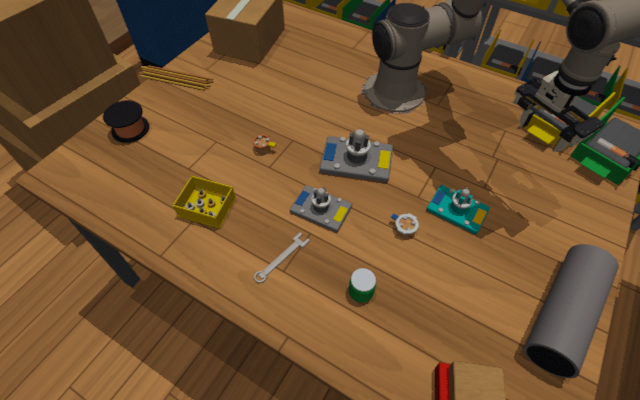

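View pics/top0.png

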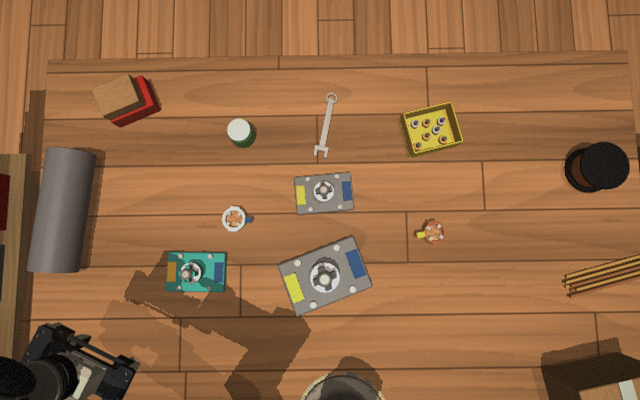

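Run:
```python
import cv2,numpy as np
t=cv2.imread("pics/top0.png")
a=cv2.resize(t[160:320,150:370],None,fx=3.6,fy=3.6,interpolation=cv2.INTER_CUBIC);cv2.imwrite("pics/tz.png",a)
b=cv2.resize(t[190:290,380:480],None,fx=4,fy=4,interpolation=cv2.INTER_CUBIC)
c=cv2.resize(t[175:275,190:290],None,fx=4,fy=4,interpolation=cv2.INTER_CUBIC)
cv2.imwrite("pics/tz2.png",np.hstack([b,c]))
```

```text
(no output)
```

View pics/tz.png

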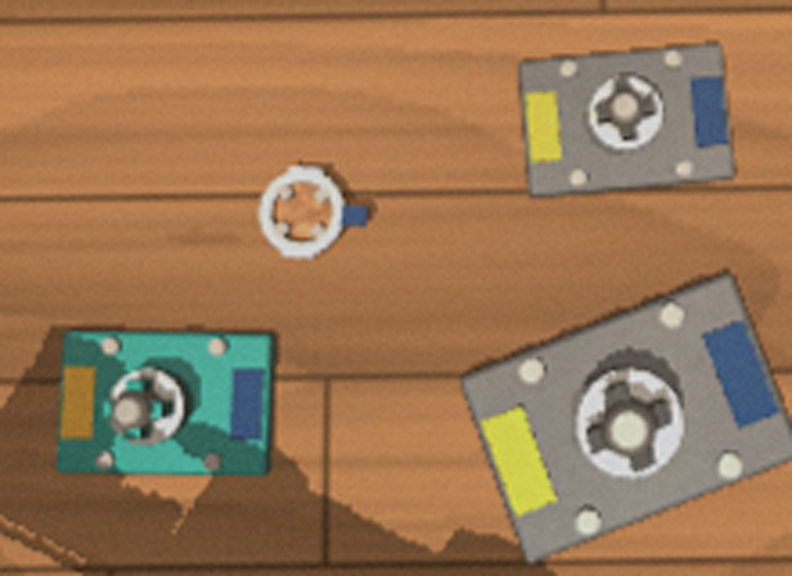

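View pics/tz2.png

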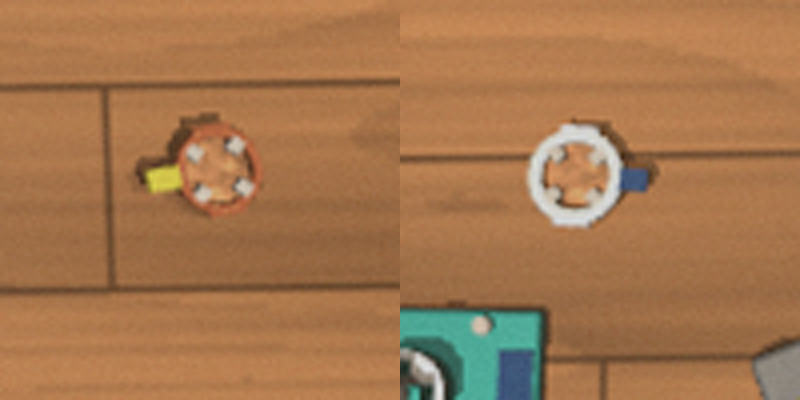

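Stand candidates in the top view: small grey at (324,193), large grey at (324,276), turquoise at (195,271). I choose the small grey one, since it is 58 px long, which matches 150 mm. The disc is the only brown one, at (430,232); the separator is at (235,219), blue tab to the right. The stand's yellow end is on the left (+y world).

Run:
```python
from cell import manip,cams,ticket,spotter,monitor
import cv2,numpy as np,pickle
out={}
for n in("scene","top"):
    im=cams.camera(n);out[n]=im;out[n+"i"]=cams.camera_info(n)
    for t in("stand","disc","separator","disc_tab","separator_tab"):
        r=spotter.cut_out(n,t);out[n,t]=r
        print(n,t,[(np.round(d["xy"],1).tolist(),round(d["score"],2),int(d["region"].sum())) for d in r])
pickle.dump(out,open("m.pkl","wb"))
v=out["top"].copy()
for t in("stand","disc","separator"):
    for d in out["top",t]:
        e=d["region"].astype(np.uint8); v[(e-cv2.erode(e,np.ones((3,3),np.uint8)))>0]=(255,0,255)
a=cv2.resize(v[160:260,180:380],None,fx=4,fy=4,interpolation=0)
b=cv2.resize(v[200:260,360:460],None,fx=4,fy=4,interpolation=0)
cv2.imwrite("pics/mk.png",a);cv2.imwrite("pics/mk2.png",b)
```

```text
scene stand [([321.6, 205.2], 0.73, 1686), ([459.6, 207.8], 0.66, 1755), ([360.0, 158.7], 0.59, 2789)]
scene disc [([322.2, 205.5], 0.72, 1725), ([261.9, 144.3], 0.7, 175)]
scene separator [([401.6, 219.0], 0.53, 277)]
scene disc_tab [([262.0, 144.0], 0.54, 220), ([410.4, 225.4], 0.25, 330)]
scene separator_tab [([406.7, 217.6], 0.82, 303), ([322.3, 204.7], 0.44, 1784)]
top stand [([321.6, 194.2], 0.88, 2163), ([322.8, 274.6], 0.64, 4668)]
top disc [([425.0, 232.9], 0.82, 202)]
top separator [([239.2, 211.3], 0.62, 276)]
top disc_tab [([426.3, 226.6], 0.52, 190)]
top separator_tab [([229.1, 223.7], 0.73, 273)]
```

View pics/mk.png

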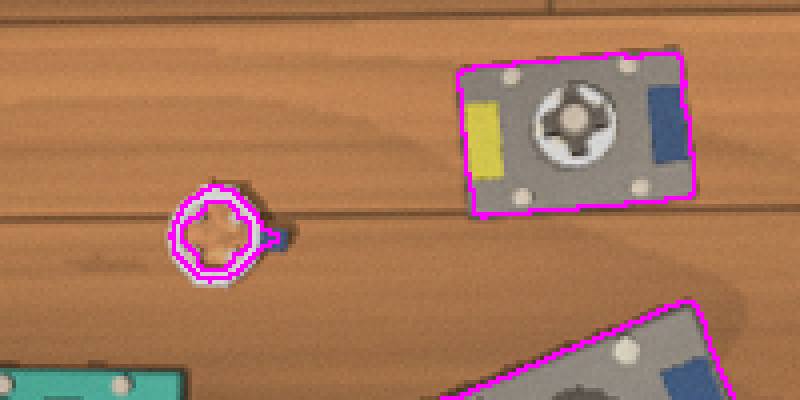

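View pics/mk2.png

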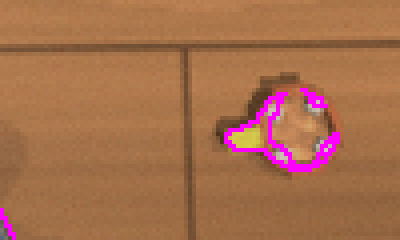

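```bash
cat > fit.py <<'E'
import cv2,numpy as np
from scipy.spatial.transform import Rotation as R
from scipy.optimize import minimize
def proj(i,P):
    P=np.asarray(P,float).reshape(-1,3)
    c=R.from_rotvec(i["attitude"]).inv().apply(P-i["origin"]); c=c*[1,-1,-1]
    u=c@np.asarray(i["K"]).T; return u[:,:2]/u[:,2:]
def unproj(i,uv,z):
    d=np.linalg.inv(i["K"])@[uv[0],uv[1],1]; d=R.from_rotvec(i["attitude"]).apply(d*[1,-1,-1])
    return i["origin"]+d*(z-i["origin"][2])/d[2]
S=8
def fill(i,polys,win,img=None,val=1.0):
    """win=(r0,r1,c0,c1); union of polygons (list of Nx3)"""
    r0,r1,c0,c1=win
    m=np.zeros(((r1-r0)*S,(c1-c0)*S),np.uint8)
    for p,v in polys:
        uv=proj(i,p); q=(uv-[c0,r0]+0.5)*S-0.5
        cv2.fillPoly(m,[np.round(q*16).astype(np.int32)],int(v),shift=4)
    return m
def area(m): return cv2.resize(m.astype(np.float32),(m.shape[1]//S,m.shape[0]//S),interpolation=cv2.INTER_AREA)
def circ(r,z,n=60):
    a=np.linspace(0,2*np.pi,n,endpoint=False);return np.c_[r*np.cos(a),r*np.sin(a),0*a+z]
def rect(x0,x1,y0,y1,z): return np.array([[x0,y0,z],[x1,y0,z],[x1,y1,z],[x0,y1,z]])
def place(P,x,y,yaw):
    c,s=np.cos(yaw),np.sin(yaw);return np.c_[x+c*P[:,0]-s*P[:,1],y+s*P[:,0]+c*P[:,1],P[:,2]]
def rotp(P,a): return place(P,0,0,a)
def search(cost,x0,steps):
    best=None
    for k in range(3):
        sx=np.array([x0]+[np.array(x0)+np.eye(len(x0))[j]*steps[j] for j in range(len(x0))])
        r=minimize(cost,x0,method="Nelder-Mead",options=dict(initial_simplex=sx,xatol=1e-5,fatol=1e-3,maxiter=300)); x0=r.x; steps=[s*.5 for s in steps]
    return r.x,r.fun
def masks(im):
    h=cv2.cvtColor(im,cv2.COLOR_BGR2HSV).astype(float);H,Sa,V=h[...,0],h[...,1],h[...,2]
    return dict(yellow=((H>24)&(H<38)&(Sa>140)&(V>100)).astype(float),blue=((H>100)&(H<125)&(Sa>70)).astype(float),
      white=np.clip((V-100)/60,0,1)*np.clip((105-Sa)/50,0,1),grey=np.clip((95-Sa)/40,0,1))
E
cat > f1.py <<'E'
import pickle;from fit import *
o=pickle.load(open("m.pkl","rb"))
M={n:masks(o[n]) for n in("top","scene")}
I={n:o[n+"i"] for n in M}
def sep_polys(p,h,r,xl,tabsign,zu):
    return None
def teeth(z,v): return [(rotp(rect(14,23,-4.4,4.4,z)/1000,np.pi/4+k*np.pi/2),v) for k in range(4)]
def mk(cam,win,layers,M):  # layers: dict mask->list(poly,val)
    c=0
    for k,pl in layers.items():
        m=area(fill(I[cam],pl,win)); c+=((m-M[cam][k][win[0]:win[1],win[2]:win[3]])**2).sum()
    return c
def win(cam,c,d=26): u=proj(I[cam],[c])[0].astype(int); return (u[1]-d,u[1]+d,u[0]-d,u[0]+d)
def disc_cost(p,w,cams=("top","scene")):
    T=.033;Z=lambda P:place(P,*p)
    f=lambda P:Z(P)
    tt=[(Z(np.c_[a[:,:2],0*a[:,2]+T]),v) for a,v in [(rotp(rect(.014,.0215,-.0044,.0044,T),np.pi/4+k*np.pi/2),1) for k in range(4)]]
    tab=[(Z(rect(-.007,.007,.028,.046,T)),1)]
    return sum(mk(c,w[c],dict(white=tt,yellow=tab),M) for c in cams)
def sep_cost(p,w,cams=("top","scene")):
    T=.031;Z=lambda P:place(P,*p)
    ring=[(Z(circ(.031,T)),1),(Z(circ(.0215,T)),0)]+[(Z(rotp(rect(.014,.023,-.0044,.0044,T),np.pi/4+k*np.pi/2)),1) for k in range(4)]
    ring=[(Z(circ(.031,T-.006)),1)]+ring
    tab=[(Z(rect(-.007,.007,-.046,-.031,T)),1)]
    return sum(mk(c,w[c],dict(white=ring,blue=tab),M) for c in cams)
def stand_cost(p,w,cams=("top","scene")):
    # everything but wood: plate (top & bottom)
    Z=lambda P:place(P,*p); c=0
    for cam in cams:
        pts=np.vstack([Z(rect(-.05,.05,-.075,.075,z)) for z in(0,.018)]); uv=proj(I[cam],pts)
        hull=cv2.convexHull(uv.astype(np.float32))[:,0]
        r0,r1,c0,c1=w[cam];m=np.zeros(((r1-r0)*S,(c1-c0)*S),np.uint8)
        cv2.fillPoly(m,[np.round(((hull-[c0,r0]+.5)*S-.5)*16).astype(np.int32)],1,shift=4)
        if cam=="scene": # hub tall part
            h=np.vstack([Z(circ(.026,.055)),Z(circ(.026,.05)),Z(circ(.008,.092))]);hh=cv2.convexHull(proj(I[cam],h).astype(np.float32))[:,0]
            cv2.fillPoly(m,[np.round(((hh-[c0,r0]+.5)*S-.5)*16).astype(np.int32)],1,shift=4)
        q=M[cam];obs=np.clip(q["grey"]+q["yellow"]+q["blue"],0,1)[r0:r1,c0:c1]
        c+=((area(m)-obs)**2).sum()
    return c
if __name__=="__main__":
    for nm,cost,uv,z,yaw,d in(("disc",disc_cost,(430,232),.033,np.pi/2*0+.1,26),("sep",sep_cost,(234,219),.031,0.,26),("stand",stand_cost,(324,193),.02,.05,42)):
        p0=unproj(I["top"],uv,z)
        for cams in(("top",),("scene",),("top","scene")):
            w={c:win(c,p0,d) for c in M}
            best=min((search(lambda p:cost(p,w,cams),[p0[0],p0[1],yaw+dy],[.004,.004,.15]) for dy in(-.15,.15)),key=lambda t:t[1])
            print(nm,cams,np.round(best[0],4),round(best[1],1))
E
python3 f1.py
```

```text
disc ('top',) [ 0.4603 -0.2426  0.1431] 12.0
disc ('scene',) [ 0.4623 -0.241   0.1391] 3.5
disc ('top', 'scene') [ 0.4606 -0.2423  0.1358] 21.6
sep ('top',) [ 0.5023  0.2692 -0.0832] 37.0
sep ('scene',) [ 0.5023  0.2705 -0.0307] 25.1
sep ('top', 'scene') [ 0.5026  0.2697 -0.0618] 71.6
stand ('top',) [0.5669 0.0376 0.0844] 135.6
stand ('scene',) [0.5664 0.0382 0.0825] 798.9
stand ('top', 'scene') [0.5667 0.0375 0.0859] 933.5
```

```bash
cat > f2.py <<'E'
from f1 import *
from scipy.ndimage import map_coordinates
p=[.5668,.0378,.0845]
w={c:win(c,[p[0],p[1],.07],14) for c in M}
def spl_obs(cam): 
    r0,r1,c0,c1=w[cam];return cv2.cvtColor(o[cam],cv2.COLOR_BGR2GRAY).astype(float)[r0:r1,c0:c1]
def cost(q,cam):
    Z=lambda P:place(P,q[0],q[1],p[2]+q[2])
    fl=area(fill(I[cam],[(Z(circ(.026,.055)),1)],w[cam]))
    pl=[]
    for z in(np.linspace(.055,.081,9)): pl+=[(Z(rotp(rect(0,.02,-.0055,.0055,z),k*np.pi/2)),1) for k in range(4)]+[(Z(circ(.013,z)),1)]
    pl+=[(Z(circ(.013,.085)),1),(Z(circ(.008,.092)),1)]
    s=area(fill(I[cam],pl,w[cam]))
    m=fl>.95
    A=np.c_[np.ones(m.sum()),s[m]];b=spl_obs(cam)[m]
    x,*_=np.linalg.lstsq(A,b,rcond=None);return ((A@x-b)**2).sum()/1e3
for cam in M:
    for a in range(-45,46,5):print(a,round(cost([p[0],p[1],np.radians(a)],cam),1),end="; ")
    print()
    for a0 in(-20,0,20):
        b=search(lambda q:cost(q,cam),[p[0],p[1],np.radians(a0)],[.002,.002,.15]);print(cam,np.round(b[0][:2],4),np.degrees(b[0][2]),b[1])
E
python3 f2.py
python3 -c "
import cv2,numpy as np,pickle
o=pickle.load(open('m.pkl','rb'))
a=cv2.resize(o['top'][170:214,302:346],None,fx=9,fy=9,interpolation=2);b=cv2.resize(o['scene'][182:226,299:343],None,fx=9,fy=9,interpolation=2)
cv2.imwrite('pics/h.png',np.hstack([a,b]))"
```

```text
-45 729.9; -40 733.3; -35 726.5; -30 704.8; -25 664.4; -20 613.0; -15 541.7; -10 462.4; -5 369.2; 0 298.4; 5 288.8; 10 351.7; 15 451.3; 20 544.4; 25 612.5; 30 665.8; 35 701.0; 40 722.9; 45 729.9; 
top [0.5674 0.0375] 3.219576001123267 270.604577296337
top [0.5673 0.0376] 3.2964651806391987 270.70657043981964
top [0.5674 0.0376] 2.7957498788528055 270.6749566864086
-45 327.8; -40 325.5; -35 314.1; -30 302.5; -25 279.6; -20 259.4; -15 238.5; -10 217.2; -5 195.2; 0 186.5; 5 191.3; 10 209.7; 15 234.6; 20 257.9; 25 282.2; 30 306.9; 35 321.7; 40 329.7; 45 327.8; 
scene [0.5698 0.0389] 1.4718764121142884 107.41856811746582
scene [0.5699 0.0389] 1.4735348419375807 107.41856811746582
scene [0.5698 0.0389] 0.2595996069244365 107.6721181619183
```

View pics/h.png

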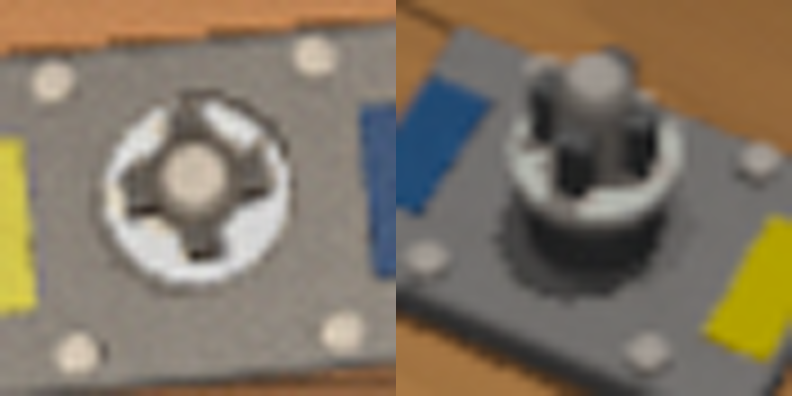

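```bash
cat > h.py <<'E'
from cell import manip,cams,ticket,spotter,monitor
import numpy as np
from scipy.spatial.transform import Rotation as R
def ori(yaw):
    x=np.array([np.cos(yaw),np.sin(yaw),0]);y=np.array([0,0,-1.]);return R.from_matrix(np.c_[x,y,np.cross(x,y)]).as_rotvec()
def st(m=""): print(m,"t",round(monitor.read_t(),2),"p",np.round(monitor.read_position(),4),"F",np.round(monitor.read_force(),2),"M",np.round(monitor.read_ft_torque(),2),"w",round(monitor.read_grip_width(),4))
E
python3 - <<'E'
from h import *
for nm,p,y in(("disc",(.4606,-.2422,.029),.137),("disc up",(.4606,-.2422,.14),.137),("sep",(.5025,.2697,.028),-.06),("hub hi",(.567,.0377,.14),.14),("hub",(.567,.0377,.059),.14)):
    for f in(0,np.pi):
        q=manip.ik(p,ori(y+f));print(nm,f>0,None if q is None else np.round(q,2))
E
```

```text
disc False [-0.63  0.6   1.78 -0.    0.76 -0.77]
disc True [-0.63  0.6   1.78 -0.    0.76  2.37]
disc up False [-0.63  0.44  1.68 -0.    1.02 -0.77]
disc up True [-0.63  0.44  1.68 -0.    1.02  2.37]
sep False [0.36 0.67 1.63 0.   0.84 0.42]
sep True [ 0.36  0.67  1.63 -0.    0.84 -2.72]
hub hi False [-0.07  0.52  1.54 -0.    1.08 -0.21]
hub hi True [-0.07  0.52  1.54 -0.    1.08  2.93]
hub False [-0.07  0.62  1.62 -0.    0.9  -0.21]
hub True [-0.07  0.62  1.62 -0.    0.9   2.93]
```

Run:
```python
from h import *
import cv2
o=ori(.137)
st("s")
manip.movep([.4606,-.2422,.24],o);st("hi")
manip.move_l([.4606,-.2422,.06],vel=.15)
manip.move_l([.4606,-.2422,.029],vel=.08);st("down")
manip.gripper_to(.045);st("grip")
manip.move_l([.4606,-.2422,.15],vel=.12);st("lift")
a=cams.camera("top");b=cams.camera("scene")
cv2.imwrite("pics/l1.png",np.hstack([cv2.resize(a[180:290,370:480],None,fx=3.6,fy=3.6),cv2.resize(b[60:170,200:310],None,fx=3.6,fy=3.6)]))
```

```text
s t 1.7 p [0.2287 0.4726 0.2408] F [-0.95 -0.14  0.26] M [-0.02  0.03 -0.05] w 0.0918
hi t 4.36 p [ 0.4609 -0.2415  0.24  ] F [ 0.77 -0.97  0.06] M [-0.1   0.09 -0.01] w 0.092
down t 6.24 p [ 0.4607 -0.2423  0.029 ] F [ 0.12  0.14 -0.17] M [-0.03  0.01 -0.02] w 0.0916
grip t 6.88 p [ 0.4607 -0.2423  0.0292] F [-0.06  0.1   1.58] M [-0.    0.02 -0.02] w 0.0574
lift t 8.04 p [ 0.4602 -0.2419  0.1492] F [ 0.65  0.9  -1.78] M [-0.1  0.  -0. ] w 0.0575
```

View pics/l1.png

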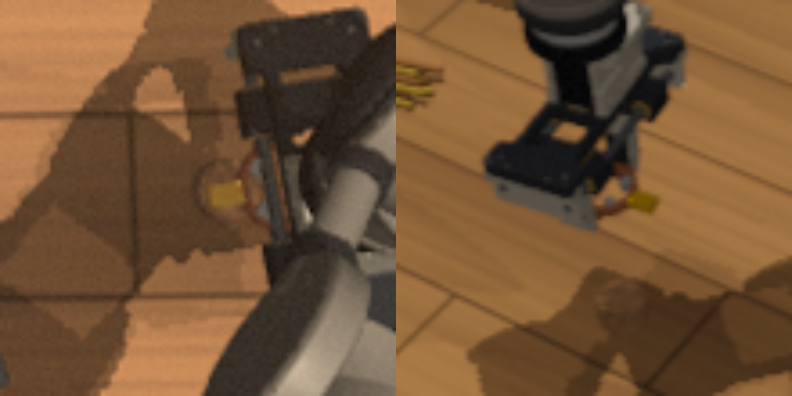

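```bash
cat >> h.py <<'E'
def F(n=3): return np.mean([monitor.read_force() for _ in range(n)],0)
def descend(x,y,z0,z1,step,F0,lim=8,vel=.03,v=True):
    z=z0
    while z>z1+1e-6:
        z=max(z-step,z1); manip.move_l([x,y,z],vel=vel); f=np.array(monitor.read_force())-F0
        if v: print(round(z,4),np.round(f,1),np.round(monitor.read_ft_torque(),2),round(monitor.read_t(),2),round(monitor.read_position()[2],4))
        if f[2]>lim or np.hypot(f[0],f[1])>15: return z,True
    return z,False
E
python3 - <<'E'
from h import *
import cv2,pickle
X,Y=.567,.0377
manip.movep([X,Y,.125],ori(.14));manip.sleep(.2);F0=F();st("above")
d={n:cams.camera(n) for n in("top","scene")};pickle.dump(d,open("a1.pkl","wb"))
cv2.imwrite("pics/a1.png",np.hstack([cv2.resize(d["top"][150:250,270:370],None,fx=4,fy=4),cv2.resize(d["scene"][130:230,270:370],None,fx=4,fy=4)]))
manip.move_l([X,Y,.100],vel=.08)
print(F0);print(descend(X,Y,.100,.086,.007,F0,5))
st()
E
```

```text
above t 9.49 p [0.5671 0.0363 0.1252] F [ 0.25 -0.26 -1.24] M [-0.11  0.02  0.04] w 0.0576
[ 0.2458109  -0.26470547 -1.23799176]
0.093 [ 0.2  0.1 -0.2] [-0.07  0.03  0.02] 10.44 0.0929
0.086 [ 0.5  0.4 -0.6] [-0.08  0.    0.05] 10.82 0.0857
(0.086, False)
 t 10.82 p [0.5669 0.0377 0.0857] F [ 0.77  0.09 -1.81] M [-0.08  0.    0.05] w 0.0574
```

View pics/a1.png

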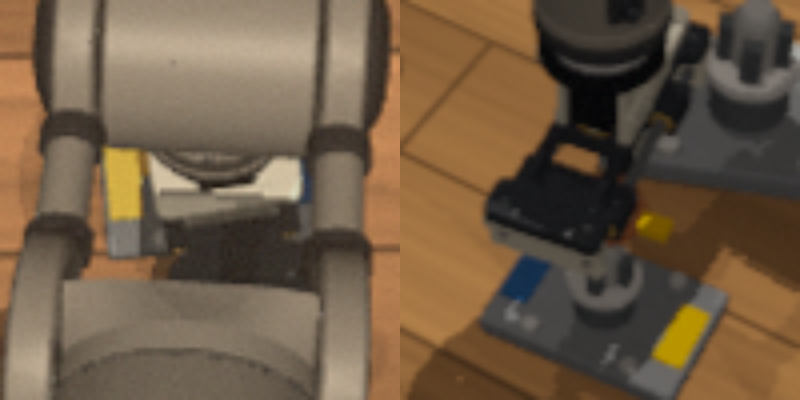

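The disc cleared the nose with no contact, and its tab is on the yellow side. Next I feel for the splines.

Run:
```python
from h import *
X,Y=.567,.0377
F0=F();print(F0)
print(descend(X,Y,.086,.078,.001,F0,5,vel=.02));st()
```

```text
[ 0.77168407  0.09158629 -1.81176159]
0.085 [-1.5  0.4  0.5] [-0.05  0.07 -0.09] 11.07 0.085
0.084 [-0.5  0.2 -0.1] [-0.11  0.03 -0.04] 11.32 0.084
0.083 [-1.1  0.6  0.5] [-0.11  0.04 -0.02] 11.57 0.0829
0.082 [-0.4 -0.1  0.2] [-0.01  0.05 -0.03] 11.82 0.0819
0.081 [-1.   0.1  1.2] [-0.07  0.04  0.  ] 12.07 0.0809
0.08 [-0.5  0.4 -0.6] [-0.09  0.1   0.  ] 12.32 0.0799
0.079 [-1.   0.2  0.7] [-0.06  0.08 -0.06] 12.57 0.0789
0.078 [-0.9 -0.3  0.1] [-0.06  0.06  0.01] 12.82 0.0779
(0.078, False)
 t 12.82 p [0.5669 0.0377 0.0779] F [-0.15 -0.25 -1.71] M [-0.06  0.06  0.01] w 0.0575
```

Run:
```python
from h import *
X,Y=.567,.0377
F0=np.array([0,0,-1.6])
r=descend(X,Y,.078,.062,.004,F0,5,vel=.03)
if not r[1]: r=descend(X,Y,.062,.0575,.0005,F0,5,vel=.01)
print(r);st()
```

```text
0.074 [-0.5 -0.5 -0.2] [-0.07  0.02 -0.01] 13.11 0.0737
0.07 [ 0.5 -0.3  0.6] [-0.06 -0.03 -0.02] 13.39 0.0697
0.066 [-0.1 -0.  -0.6] [-0.08  0.09 -0.04] 13.68 0.0657
0.062 [-0.  -0.4 -0.6] [-0.1   0.02 -0.03] 13.96 0.0618
0.0615 [-0.   0.9  0.6] [-0.11 -0.05 -0.02] 14.21 0.0615
0.061 [-0.6  0.5  0.9] [-0.08  0.01  0.02] 14.46 0.061
0.0605 [-0.7  0.   0.4] [-0.09  0.09 -0.05] 14.71 0.0605
0.06 [-0.2 -0.1 -0.4] [-0.11 -0.   -0.01] 14.96 0.06
0.0595 [ 0.2 -1.   0.4] [-0.09  0.03 -0.07] 15.21 0.0594
0.059 [-0.4 -0.3  1.5] [-0.14  0.13 -0.  ] 15.46 0.0592
0.0585 [-2.1 -0.   7.6] [-0.09  0.42 -0.02] 15.71 0.0592
(0.058499999999999996, True)
 t 15.71 p [0.5671 0.0377 0.0592] F [-2.1  -0.03  6.02] M [-0.09  0.42 -0.02] w 0.0576
```

Contact is exactly at home height (TCP 0.0592, so the underside is at about 55 mm). I release and lift.

Run:
```python
from h import *
import cv2,pickle
X,Y=.567,.0377
manip.move_l([X,Y,.059],vel=.02)
manip.gripper_to(.09);st("open")
manip.move_l([X,Y,.15],vel=.15);st("up")
manip.movep([.5025,.2697,.15],ori(-.06));st("sep")
d={n:cams.camera(n) for n in("top","scene")};pickle.dump(d,open("a2.pkl","wb"))
cv2.imwrite("pics/a2.png",np.hstack([cv2.resize(d["top"][150:250,270:370],None,fx=4,fy=4),cv2.resize(d["scene"][150:250,270:370],None,fx=4,fy=4)]))
```

```text
open t 16.68 p [0.567  0.0377 0.059 ] F [-0.28  0.24 -0.95] M [-0.1   0.01  0.01] w 0.0898
up t 17.44 p [0.5664 0.0377 0.1492] F [-0.01  0.23  0.24] M [-0.07  0.06  0.04] w 0.0899
sep t 18.39 p [0.5027 0.2689 0.1494] F [ 0.39 -0.54  0.19] M [-0.07  0.09 -0.02] w 0.0898
```

View pics/a2.png

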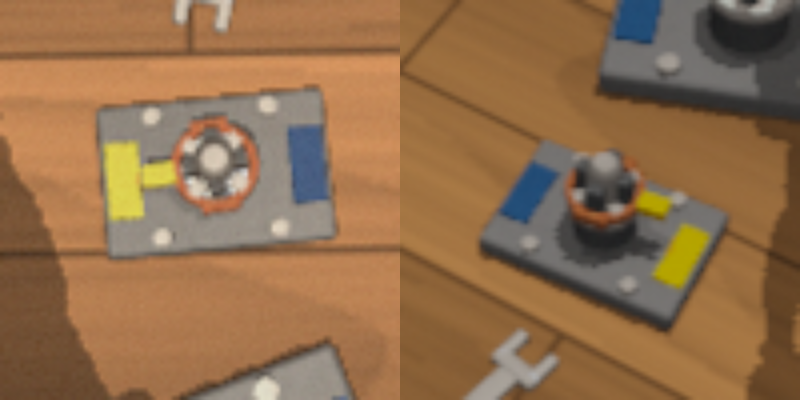

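The disc is seated, tab to the yellow end. Next, the separator.

Run:
```python
from h import *
x,y=.5025,.2697
manip.move_l([x,y,.06],vel=.15)
manip.move_l([x,y,.028],vel=.08);st("down")
manip.gripper_to(.05);st("grip")
manip.move_l([x,y,.15],vel=.12);st("lift")
X,Y=.567,.0377
manip.movep([X,Y,.125],ori(.14));manip.sleep(.2);F0=F();st("above")
manip.move_l([X,Y,.100],vel=.08)
r=descend(X,Y,.100,.086,.007,F0,5)
if not r[1]: r=descend(X,Y,.086,.078,.001,F0,5,vel=.02)
print(r);st()
```

```text
down t 19.79 p [0.5025 0.2698 0.028 ] F [-0.31  0.42  0.67] M [-0.05  0.1   0.04] w 0.09
grip t 20.34 p [0.5027 0.2697 0.0283] F [-0.27 -0.12  1.83] M [-0.11  0.02  0.01] w 0.0635
lift t 21.51 p [0.502  0.2695 0.1491] F [ 1.06 -0.79 -1.59] M [-0.11  0.1  -0.04] w 0.0636
above t 22.67 p [0.5669 0.0391 0.1252] F [-0.58 -0.14 -1.66] M [-0.07  0.13 -0.01] w 0.0635
0.093 [ 0.3 -0.8 -0.2] [-0.01  0.04 -0.  ] 23.52 0.0929
0.086 [ 0.7  0.  -0.3] [ 0.01  0.01 -0.01] 23.9 0.0857
0.085 [ 0.8  0.6 -0.6] [ 0.04 -0.04 -0.01] 24.15 0.085
0.084 [ 1.1 -0.   0.3] [ 0.    0.02 -0.02] 24.4 0.084
0.083 [1.  0.6 0.3] [ 0.01 -0.04  0.03] 24.65 0.083
0.082 [1.2 0.7 0.5] [ 0.03 -0.1  -0.04] 24.9 0.0819
0.081 [1.3 1.4 0.3] [ 0.04 -0.06 -0.03] 25.15 0.0809
0.08 [ 2.3  1.  -0.1] [ 0.04 -0.1  -0.  ] 25.4 0.0799
0.079 [ 2.3  0.2 -0.3] [ 0.08 -0.1  -0.01] 25.65 0.0789
0.078 [ 1.8  1.  -0.4] [ 0.03 -0.06  0.  ] 25.9 0.0779
(0.078, False)
 t 25.9 p [0.567  0.0377 0.0779] F [ 1.21  0.91 -2.07] M [ 0.03 -0.06  0.  ] w 0.0635
```

Run:
```python
from h import *
X,Y=.567,.0377
F0=np.array([0,0,-1.9])
r=descend(X,Y,.078,.068,.0025,F0,5,vel=.03)
if not r[1]: r=descend(X,Y,.068,.064,.0005,F0,5,vel=.01)
print(r);st()
```

```text
0.0755 [1.3 0.3 0.3] [ 0.09 -0.08 -0.01] 26.15 0.0753
0.073 [ 1.3  0.6 -0.2] [ 0.07 -0.12  0.03] 26.4 0.0728
0.0705 [ 1.1  1.8 -1.5] [ 0.1  -0.15  0.01] 26.65 0.0703
0.068 [ 1.1  2.  -0.5] [ 0.09 -0.12 -0.09] 26.9 0.0678
0.0675 [0.3 1.1 0.1] [ 0.07 -0.07 -0.01] 27.15 0.0675
0.067 [0.1 0.7 0.8] [ 0.06 -0.08  0.03] 27.4 0.067
0.0665 [0.9 1.5 1.5] [ 0.09 -0.1  -0.02] 27.65 0.0665
0.066 [-0.3  0.5  4.6] [-0.01  0.11  0.02] 27.9 0.0663
0.0655 [-1.7  1.6  8.1] [ 0.04  0.36 -0.02] 28.15 0.0663
(0.0655, True)
 t 28.15 p [0.5671 0.0377 0.0663] F [-1.65  1.57  6.17] M [ 0.04  0.36 -0.02] w 0.0633
```

Home at TCP 0.0663, so the underside is at about 63 mm. I release, retreat and check.

Run:
```python
from h import *
import cv2,pickle
X,Y=.567,.0377
manip.move_l([X,Y,.066],vel=.02)
manip.gripper_to(.09);st("open")
manip.move_l([X,Y,.16],vel=.15);st("up")
manip.movep([.45,.27,.25],ori(0));st("away")
d={n:cams.camera(n) for n in("top","scene")};pickle.dump(d,open("a3.pkl","wb"))
cv2.imwrite("pics/a3.png",np.hstack([cv2.resize(d["top"][150:250,270:370],None,fx=4,fy=4),cv2.resize(d["scene"][150:250,270:370],None,fx=4,fy=4)]))
```

```text
open t 29.05 p [0.567  0.0377 0.0659] F [-0.09 -0.   -0.6 ] M [-0.08  0.07 -0.  ] w 0.0899
up t 29.82 p [0.5664 0.0377 0.1592] F [-0.31 -0.54 -0.9 ] M [-0.07  0.05  0.05] w 0.0903
away t 30.89 p [0.4503 0.2693 0.2492] F [ 0.04 -0.86  0.34] M [-0.08  0.09 -0.02] w 0.0899
```

View pics/a3.png

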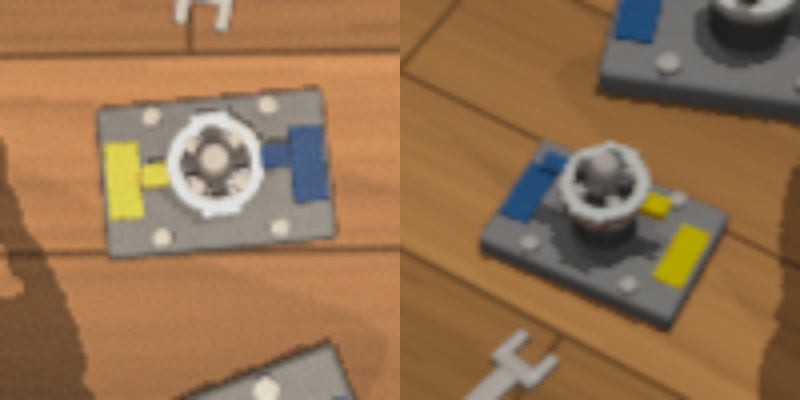

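The separator lies flat on the disc around the hub at top (324,191). Its blue tab points to the blue end and the yellow tab to the yellow end. The robot is clear, so I hand in.

```bash
python3 -c "
from cell import ticket,monitor
print(ticket.hand_in(),monitor.read_t())"
```

```text
the job is handed in; nothing more can be done
the job is handed in; nothing more can be done
```

The clutch pack is built and the job is handed in; my last robot-clock reading was 30.9 s, of 72 s allowed. The hand-in reports no verdict, so the checks below are my own.

- **Stand choice:** I used the small grey stand, not the large grey one or the turquoise one. In the pictures its splines stood about 3° from the stand's axes, and both plates dropped onto the teeth without any searching.
- **Clutch disc:** it stopped on the flange with its underside at about 55 mm. The force when it seated was about 8 N, and its yellow tab points to the yellow end.
- **Separator plate:** it stopped on the disc with its underside at about 63 mm. The force when it seated was about 8 N, and its blue tab points to the blue end.
- **Last pictures:** both plates are released and lie level around the hub, and the arm is clear of everything. I never moved the arm to the bin, tin or spanner, but I did not measure their positions again at the end.

No check failed. The one disagreement was small: the two cameras differed by about 2–3 mm on the hub's position. I used the value from the stand's outline, and the fit confirmed it.

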